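Pack the sampling kit into its matching holders

TASK

Put the sampling kit away in its blue holders: the white tape roll flat in the round recess of the cradle, then the marker across the cradle's two notched saddles, over the tape roll and centred; the amber dropper bottle upright in the small round recess of the pot, and the timer upright in the oblong recess of the tray. Leave everything released and at rest, and do not disturb the two reagent bottles and the red stopper.

Things in the scene. Friction and masses are not known exactly. Their poses are not given: they have to be found in the camera images.
- tape: Loose white roll of label tape lying flat, 51 mm across, 20 mm tall, about 30 g. Origin: centre of its underside, z up. Grip across the rim. Belongs in the round recess of the blue cradle. The four loose kit things (tape, marker, bottle, timer) start in mixed order in a row on the near side of the worktop, 75 mm or more between centres.
- marker: Loose felt marker lying flat on its side, white barrel and black cap, 135 mm long (its y axis; starts roughly along world x), 15 mm wide (its x axis), 16 mm tall. Origin: middle of its underside, z up. About 15 g. Grip across the middle of the barrel. It belongs on the two saddles of the blue cradle, above the tape roll.
- bottle: Loose amber dropper bottle with black dropper top, standing upright, body 29 mm across and 58 mm tall (grip here), 83 mm tall in all, about 35 g. Origin: centre of its underside, z up. It belongs in the blue pot.
- clock: Loose white bench timer with a display, standing upright, 62 mm wide (its y axis; starts roughly along world x), 30 mm deep (its x axis), 58 mm tall, about 60 g. Origin: centre of its underside, z up. The two narrow sides, 62 mm apart along y, are upright: grip them. It belongs in the oblong blue tray, its length along the tray's; either way round.
- cradle: Fixed blue holder 88 x 120 mm. Origin: underside centre, z up, y its length (roughly world x). Mid recess (tape) 67 mm across, yellow floor at z 5, rim 12.5 mm: grip the roll by its upper half. At y = +-50 a saddle 12 thick, its notch (marker, along y) 32 wide, floor at z 27, 8 mm cheeks to z 37; marker bridges the recess 2 mm over the roll.
- tray: Fixed blue printed tray, 58 x 90 mm, 14 mm tall, with one oblong recess 46 x 78 mm with a yellow floor 6 mm above the origin. Origin: centre of its underside, z up, y along its 90 mm length (roughly along world x). The timer's place.
- pot: Fixed blue printed square holder, 64 x 64 mm, 14.5 mm tall, with one small round recess 46 mm across with a yellow floor 5 mm above the origin. Origin: centre of its underside, z up. The amber dropper bottle's place. Cradle, tray and pot are in mixed order beyond the loose things (larger x), centres 90 mm or more apart.
- amber: Bystander: amber reagent bottle with red cap, 64 mm across, 130 mm tall, behind the holders. Origin: centre of its underside. Not to be touched.
- clear: Bystander: clear reagent bottle with white cap, 68 mm across, 147 mm tall, behind the holders. Origin: centre of its underside. Not to be touched. An evaporator condenser (fixed) hangs near it from 0.56 m up, at x 0.58 to 0.68, y -0.41 to -0.30: carry low, about 0.15 m.
- stopper: Bystander: red joint stopper, 31 mm across, 31 mm tall, between the two bottles behind the holders. Origin: centre of its underside. Not to be touched.
Mind the look-alikes: they are no part of the job. Of the things like the bottle, leave any that is green; of the rest the larger one is meant.

How it is judged:
By the outcome, as a careful person would: the job done as asked, in the order asked, and still so for the second after the job is handed in, with the robot touching nothing.
It also fails if it takes over 83 s, if anything falls off the work surface, if the arm or the gripper's body presses on something with over 40 N, if the wrist force passes 120 N, or if a joint passes its speed limit or range.

ROBOT

A 6-joint arm with a two-finger parallel gripper is mounted at the origin on a cart in front of the work surface, level with it; the furniture and walls round the work are solid. World frame = base frame: x ahead of the robot, y to its left, z up, the work surface at z = 0. Lengths are in mm, angles in rad, forces in N, time in s.
With the tool pointing down it reaches from about 400 to 925 mm from the base axis. Payload 12.5 kg.
Tool frame: the origin (TCP) lies midway between the tips of the shut fingers; the grasp point (between the pads) lies 19 mm behind it; z points along the fingers, y is the line along which they close (so a half turn about z gives the same grasp; the last joint's range is limited). The gripper opens to 95 mm and grips with 3 to 60 N. Pads are 20 mm wide; open, the fingers measure 119 mm over their backs; the gripper's body (75 mm by 180 mm) begins 59 mm behind the grasp point.
Start: joints at [1.192, 0.491, 1.559, -0, 1.092, -0.106], TCP at [168.375, 601.911, 214.661] pointing down, gripper open.
Joint ranges: [-3.1, 3.1], [-0.84, 2.19], [0.05, 2.79], [-1.13, 4.28], [0.06, 2.93], [-2.69, 2.69]. Speed limits (rad/s): [2.22, 2.22, 2.79, 3.14, 3.14, 3.14].

INTERFACE

Orientations are given as [roll, pitch, yaw] about the fixed x, y, z axes, in that order (R = Rz(yaw) Ry(pitch) Rx(roll)).
In Python, from cell import readout, eyes, env gives the robot as it stands.
- The arm moves only by the tool move_arm, never from a script. Its argument "plan" is a list of rows, each a list of 3 entries, a list of its own where there are three numbers: the turn, a rotation vector about the tool's x, y, z in degrees, then the shift along the tool's x, y, z in m, then the gripper command: -1 is shut, 1 is fully open, values between are in proportion. In form: [[[ax, ay, az], [x, y, z], jaw], ...]. A call has 1 to 5 rows; each row is the pose to reach, as a shift and turn from the pose commanded when the call began, along the tool's axes at that moment; what a row does not reach only later rows make up. A row lasts 1/8 s, in which the tool goes at most 62.5 mm and 10.7 degrees, less where a joint would pass 70% of its speed; a pose out of reach is approached as far as the arm can. A call with a gripper value outside its range is refused whole. The fingers move at their own pace and stop on an object; the grip force is fixed at half the most. Time passes only in rows, so rows that repeat a pose let the fingers close. It gives the time, the measured TCP pose, the force, the opening and the grip force at its end, in the units of the state.
- readout.state(): the state, without advancing time (a new reading comes with each control period).
- eyes.read_camera(name): name is "scene" or "top"; returns a dict with "img" (480x640x3 uint8, red, green, blue), "K" (3x3 intrinsics, pixels), "dist" ([k1, k2, p1, p2, k3] as OpenCV has them; the pictures are not rectified), "extrinsics" (4x4, takes a point from camera to world coordinates). Camera axes: x right, y up, looking along -z (the intrinsics and any distortion apply to the point x, -y, -z); pixel columns grow to the right and rows downward; lengths in mm; the calibration is good to about 2 mm. A picture is of the moment at which its call begins. There is no depth.
- env.job_done(): hands the job in; it is judged then, once.
Trained networks look in a picture, given as the dict that the camera call returned (one of the last four; its "shot" number tells which), for a name from the list of things; names that differ only in an ending like _2 or _b are one class to them, and where a whole thing is asked for, a point or a joint stands for the part that bears it (a point fixed in the world has none). Each returns a list of dicts, best first, with "score" (0 to 1); they miss things now and then, are a little off and sometimes report something else, mostly with a low value. They report only what shows in the picture. A call takes as long as a camera call. They do not tell look-alikes from the thing itself.
- eyes.cut_out(picture, name): "mask" (480x640 bool, what is visible of it) and "uv" ([column, row] in pixels, amid what is visible of it).
The state is a dict: "t": time; "joints": joint angles; "qvel": joint speeds; "tau": joint torques, N m; "eef_pos": TCP position; "tcp_rot": TCP orientation; "ft_force": force on the tool from outside, world axes, zero at the start; "moment": the same for the moment, N m; "opening": opening from 0.0 (shut) to 1.0 (fully open); "grip_force": force on a finger pad.
Only numpy, scipy, OpenCV 4.12 (cv2) and the standard library are available. Lean on these libraries where they do the work, as an engineer would, in place of code of your own. Each camera call takes 0.05 s, during which the arm holds its last target. There are 200 camera calls.

## Working session

There is one attempt and no reset: what is moved stays moved. The work goes in short steps, Python scripts to look and compute and a tool call to move; the robot and the scene stay as the last step left them, time stands still between calls to the robot, and variables do not carry over. Pictures are saved under pics/ and viewed, at most 14 in all, crops included, and the job is handed in when it is done.

Besides the shell and the picture viewer there is one more tool, called after "Emit:" by a JSON object that holds its "method" and its "body". move_arm: Moves the arm, as the interface text tells. Its arguments: {"type":"object","properties":{"plan":{"type":"array","items":{"type":"array"}}},"required":["plan"]}

```bash
mkdir -p pics; ls; python3 - <<'E'
from cell import readout, eyes, env
import cv2
print(readout.state())
for n in ("scene","top"):
    d=eyes.read_camera(n); cv2.imwrite(f"pics/{n}0.png",d["img"][:,:,::-1]); print(n,d["K"],d["dist"],d["extrinsics"])
E
```

```text
pics
{'t': 0.0, 'joints': array([ 1.19241016e+00,  4.91554805e-01,  1.55944489e+00,  1.75305749e-05,
        1.09169102e+00, -1.05595082e-01]), 'qvel': array([-0.00023111, -0.00026121,  0.00014696,  0.00024003,  0.00320313,
        0.00079713]), 'tau': array([ 1.92448519e-03, -6.12647510e+01, -2.58174008e+01,  6.92636962e-02,
        4.82207327e-02, -8.37184189e-05]), 'eef_pos': array([168.27000378, 601.67394176, 214.0662704 ]), 'tcp_rot': array([-3.14050235e+00, -1.31195514e-04,  2.86879341e+00]), 'ft_force': array([0.68990526, 0.61650367, 0.3298105 ]), 'moment': array([-0.02862525, -0.02241101,  0.03759412]), 'grip_force': 0.0, 'opening': 1.0017656544287972}
scene [[498.95664731   0.         323.39904269]
 [  0.         498.95664731 234.24821227]
 [  0.           0.           1.        ]] [-0.13226456  0.          0.          0.          0.        ] [[ 6.33672870e-01  3.66144980e-01 -6.81466468e-01 -4.41033626e+01]
 [-7.73573019e-01  3.07414499e-01 -5.54148997e-01 -6.82668432e+02]
 [ 6.59379989e-03  8.78313258e-01  4.78040105e-01  4.34607949e+02]
 [ 0.00000000e+00  0.00000000e+00  0.00000000e+00  1.00000000e+00]]
top [[579.82587921   0.         323.86167407]
 [  0.         579.82587921 232.60756566]
 [  0.           0.           1.        ]] [-0.10665568  0.          0.          0.          0.        ] [[ 1.15640752e-02  9.97231861e-01 -7.34498966e-02  4.80094740e+02]
 [-9.99925855e-01  1.18130285e-02  2.95590153e-03 -2.24852853e+02]
 [ 3.81538490e-03  7.34102684e-02  9.97294528e-01  9.48763333e+02]
 [ 0.00000000e+00  0.00000000e+00  0.00000000e+00  1.00000000e+00]]
```

View pics/scene0.png

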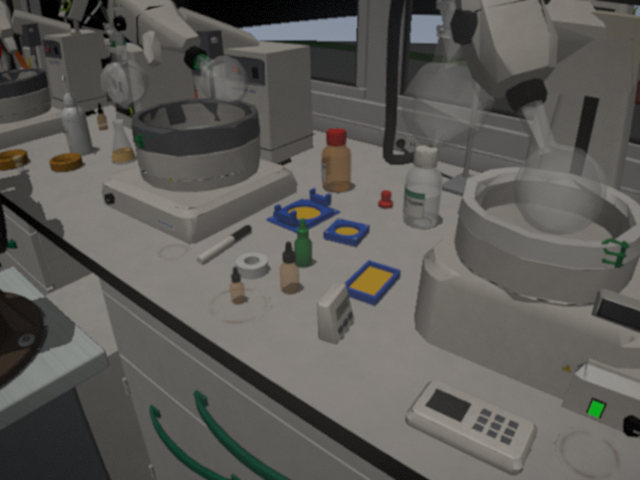

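View pics/top0.png

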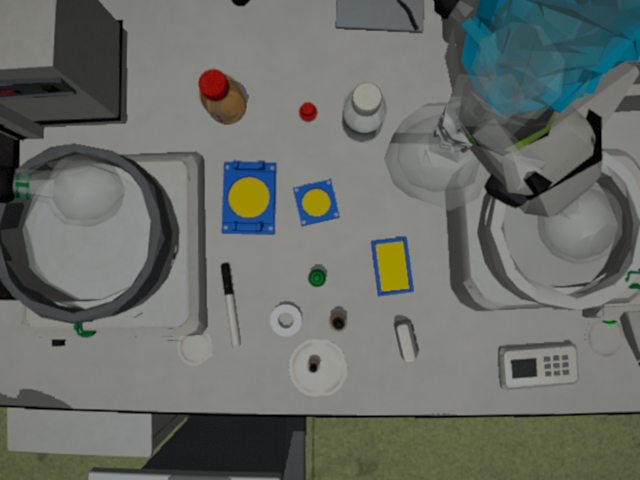

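Both views are clear. In the top view: marker at (231,305), tape (286,319), the larger amber bottle (338,320), a smaller look-alike (314,364), a green one (317,277), timer (405,340), cradle (249,198), pot (316,202) and tray (392,266). I'll fit silhouettes to get the poses.

```bash
cat > h.py <<'E'
import numpy as np, cv2
from scipy.optimize import minimize
from cell import readout, eyes, env
def proj(d,P):
    E=d["extrinsics"]; p=(np.asarray(P,float)-E[:3,3])@E[:3,:3]; p=p*[1,-1,-1]
    return cv2.projectPoints(p.reshape(-1,1,3),np.zeros(3),np.zeros(3),d["K"],np.array(d["dist"],float))[0].reshape(-1,2)
def ray(d,uv,z):
    n=cv2.undistortPoints(np.array([[uv]],float),d["K"],np.array(d["dist"],float))[0,0]
    E=d["extrinsics"]; v=E[:3,:3]@[n[0],-n[1],-1]; o=E[:3,3]; return o+v*(z-o[2])/v[2]
def box(x,y,z0,z1,cy=0,cx=0): return np.array([[cx+a*x/2,cy+b*y/2,c] for a in(-1,1) for b in(-1,1) for c in(z0,z1)])
def cyl(r,z0,z1):
    t=np.linspace(0,2*np.pi,24,endpoint=False); return np.array([[r*np.cos(a),r*np.sin(a),z] for a in t for z in(z0,z1)])
M=dict(tape=[cyl(25.5,0,20)],marker=[box(15,135,0,16)],bottle=[cyl(14.5,0,58),cyl(7,58,83)],clock=[box(30,62,0,58)],
 cradle=[box(88,120,0,12.5)]+[box(8,12,0,37,s*50,t*20) for s in(-1,1) for t in(-1,1)],tray=[box(58,90,0,14)],pot=[box(64,64,0,14.5)],
 amber=[cyl(32,0,90),cyl(16,90,130)],clear=[cyl(34,0,95),cyl(18,95,147)],stopper=[cyl(15.5,0,31)])
S=4
def render(d,name,q,z=0):
    c,s=np.cos(q[2]),np.sin(q[2]); m=np.zeros((480*S,640*S),np.uint8)
    for h in M[name]:
        P=h@np.array([[c,s,0],[-s,c,0],[0,0,1]])+[q[0],q[1],z]
        cv2.fillConvexPoly(m,cv2.convexHull(np.round(proj(d,P)*S+S/2).astype(np.int32)),1)
    return m
def fill(m):
    cs,_=cv2.findContours(m.astype(np.uint8),cv2.RETR_EXTERNAL,cv2.CHAIN_APPROX_NONE); o=np.zeros(m.shape,np.uint8)
    cv2.drawContours(o,[max(cs,key=cv2.contourArea)],-1,1,-1); return o
def fit(name,views,q0,z=0):
    """views: list of (picture, mask)"""
    T=[(d,cv2.resize(fill(m),None,fx=S,fy=S,interpolation=cv2.INTER_LINEAR)) for d,m in views]
    def f(p):
        q=(p[0],p[1],p[2]/100); L=0
        for d,t in T:
            r=render(d,name,q,z); L+=1-(r&t).sum()/max(1,(r|t).sum())
        return L/len(T)
    b=None
    for k in (12,4):
        p0=np.array([q0[0],q0[1],q0[2]*100]) if b is None else b.x
        b=minimize(f,p0,method="Nelder-Mead",options=dict(initial_simplex=p0+np.vstack([np.zeros(3),k*np.eye(3)]),xatol=.1,fatol=1e-4,maxiter=120))
    return b.x[0],b.x[1],b.x[2]/100,b.fun
E
python3 - <<'E'
from h import *
top=eyes.read_camera("top"); sc=eyes.read_camera("scene")
px=dict(tape=(286,319),marker=(231,305),bottle=(338,320),clock=(405,340),cradle=(249,198),pot=(316,202),tray=(392,266),amber=(222,98),clear=(365,110),stopper=(308,112))
for n,uv in px.items():
    z={"bottle":58,"clock":40,"amber":70,"clear":70}.get(n,10)
    g=ray(top,uv,z); V=[]
    for d in (top,sc):
        e=proj(d,[[g[0],g[1],z]])[0]
        c=[(np.hypot(*(np.array(r["uv"])-e)),r["score"],r["mask"]) for r in eyes.cut_out(d,n)]
        c=[x for x in c if x[0]<20 and x[1]>.2]
        if c: V.append((d,min(c,key=lambda x:x[0])[2]))
    y0=-1.57 if n!="clock" else -1.45
    q=[np.round(fit(n,v,(g[0],g[1],y0)),3) for v in ([V,V[:1],V[1:]] if len(V)>1 else [V])] if V else None
    print(n,g[:2].round(),*q if q else [q])
print(readout.state()["t"])
E
```

```text
tape [ 409. -168.] [ 4.08195e+02 -1.67973e+02 -1.51000e+00  6.10000e-02] [ 4.08423e+02 -1.67494e+02 -1.48200e+00  4.40000e-02] [ 4.06848e+02 -1.69182e+02 -1.41600e+00  5.50000e-02]
marker [430. -79.] [ 4.32582e+02 -7.72780e+01 -1.40300e+00  2.85000e-01] [ 4.30842e+02 -7.72310e+01 -1.41600e+00  2.14000e-01] [ 4.3132e+02 -7.5920e+01 -1.3550e+00  3.4900e-01]
bottle [ 412. -251.] [ 409.25  -250.276   -1.471    0.559] [ 4.09027e+02 -2.50074e+02 -1.49800e+00  1.52000e-01] [ 4.77257e+02 -2.15270e+02 -1.33300e+00  1.78000e-01]
clock [ 381. -356.] [ 3.78955e+02 -3.59748e+02 -1.21700e+00  1.87000e-01] [ 3.79318e+02 -3.58783e+02 -1.29000e+00  2.24000e-01] [ 3.78486e+02 -3.61392e+02 -1.20700e+00  1.48000e-01]
cradle [ 604. -105.] [ 6.06810e+02 -1.02771e+02 -1.58300e+00  1.26000e-01] [ 6.06642e+02 -1.03314e+02 -1.57200e+00  6.60000e-02] [ 6.06497e+02 -1.02523e+02 -1.58000e+00  1.85000e-01]
pot [ 599. -214.] [ 5.98871e+02 -2.12996e+02 -1.30400e+00  9.10000e-02] [ 5.99474e+02 -2.13219e+02 -1.34400e+00  4.30000e-02] [ 5.97596e+02 -2.12595e+02 -1.27500e+00  1.29000e-01]
tray [ 496. -339.] [ 4.96440e+02 -3.38186e+02 -1.42500e+00  6.90000e-02] [ 4.96408e+02 -3.38338e+02 -1.42400e+00  2.80000e-02] [ 4.95899e+02 -3.39858e+02 -1.39000e+00  1.02000e-01]
amber [753. -66.] [ 7.60931e+02 -6.18250e+01 -1.71000e+00  9.10000e-02] [ 7.60466e+02 -6.25250e+01 -1.66100e+00  7.50000e-02] [ 7.65912e+02 -5.78610e+01 -1.63500e+00  8.70000e-02]
clear [ 736. -289.] [ 7.36416e+02 -2.87389e+02 -1.53400e+00  6.40000e-02] [ 7.36404e+02 -2.87608e+02 -1.53900e+00  4.50000e-02] [ 7.39859e+02 -2.85567e+02 -1.53700e+00  7.20000e-02]
stopper [ 749. -199.] [ 7.49309e+02 -1.97779e+02 -1.39600e+00  2.47000e-01] [ 7.46700e+02 -1.97389e+02 -1.44800e+00  2.28000e-01] [ 7.51643e+02 -1.97960e+02 -1.52100e+00  2.52000e-01]
1.2
```

```bash
python3 - <<'E'
from h import *
from scipy.optimize import least_squares
t=eyes.read_camera("top"); s=eyes.read_camera("scene")
for n,a,b in [("flask",(88,192),(222,78)),("flasktip/neck",(20,185),(195,50)),("baseR corner near",(200,330),(190,232)),("baseFar corner",(200,155),(295,172))]:
    r=least_squares(lambda p:np.r_[proj(t,[p])[0]-a,proj(s,[p])[0]-b],[500,50,150]); print(n,r.x.round(),r.cost**.5)
# ring height: top-view extents at various z, and where they land in scene
for z in (150,200,250,300):
    print(z,[(ray(t,u,z)[:2].round(), proj(s,[ray(t,u,z)])[0].round()) for u in ((172,240),(88,332),(88,147),(10,240))])
im=s["img"][0:260,0:330]; cv2.imwrite("pics/left.png",cv2.resize(im,None,fx=2.3,fy=2.3)[:,:,::-1])
E
```

```text
flask [577.  67. 250.] 2.090545008811615
flasktip/neck [577. 133. 296.] 4.720116206879633
baseR corner near [391. -34.  30.] 0.12040360825484911
baseFar corner [665. -31.  57.] 0.6093551734106974
150 [(array([526., -16.]), array([237., 144.])), (array([396.,  99.]), array([140., 149.])), (array([657., 110.]), array([243., 117.])), (array([523., 220.]), array([161., 122.]))]
200 [(array([523., -29.]), array([239., 118.])), (array([402.,  79.]), array([144., 123.])), (array([646.,  89.]), array([245.,  96.])), (array([520., 192.]), array([164., 101.]))]
250 [(array([520., -43.]), array([241.,  91.])), (array([407.,  59.]), array([150.,  95.])), (array([635.,  68.]), array([247.,  73.])), (array([518., 164.]), array([168.,  77.]))]
300 [(array([517., -56.]), array([243.,  62.])), (array([412.,  39.]), array([155.,  66.])), (array([624.,  47.]), array([248.,  49.])), (array([515., 136.]), array([173.,  52.]))]
```

View pics/left.png

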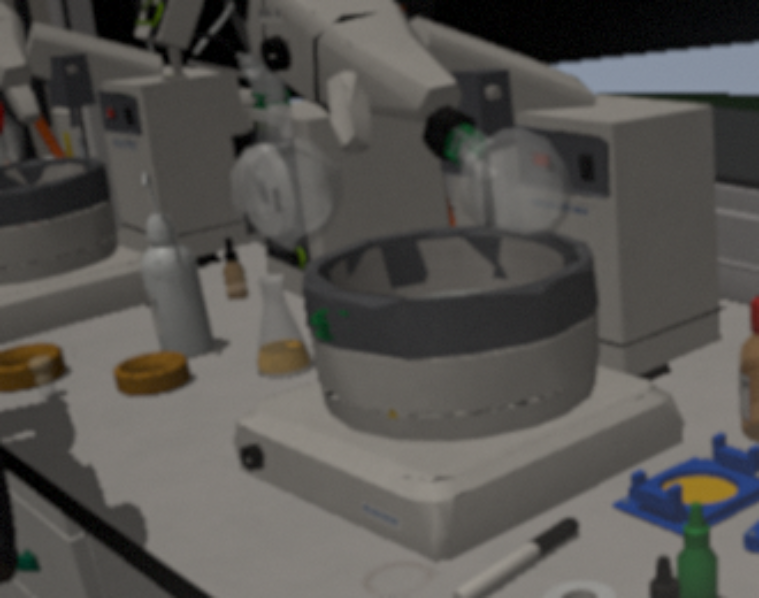

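```bash
cat > plan.py <<'E'
import sys, json, numpy as np
from cell import readout
# args: JSON list of [x,y,z,yaw_deg,jaw,repeat]; prints calls of 5 rows
def plan(W,step=60,p=None):
    if p is None:
        s=readout.state(); p=[*s["eef_pos"],np.degrees(s["tcp_rot"][2])]
    p=np.array(p,float); rows=[]
    for w in W:
        a=np.array(w[:4],float); st=w[6] if len(w)>6 else step
        a[3]=p[3]+(a[3]-p[3]+90)%180-90   # half turn gives the same grasp
        n=max(1,int(np.ceil(max(np.linalg.norm(a[:3]-p[:3])/st,abs(a[3]-p[3])/10))))
        rows+=[(p0,w[4]) for p0 in [p+(a-p)*k/n for k in range(1,n+1)]]+[(a,w[4])]*(w[5]); p=a
        yield_p=p
    return rows
def show(W,**k):
    s=readout.state(); c=np.array([*s["eef_pos"],np.degrees(s["tcp_rot"][2])])
    print("t",round(s["t"],2),"pose",c.round(1),"open",round(s["opening"],3),"tilt",np.degrees(s["tcp_rot"][:2]).round(2))
    R=plan(W,**k)
    for i in range(0,len(R),5):
        y=np.radians(c[3]); X=np.array([np.cos(y),np.sin(y)]); Y=np.array([np.sin(y),-np.cos(y)]); out=[]
        for a,j in R[i:i+5]:
            d=a[:3]-c[:3]; az=round(-(a[3]-c[3]),1)
            out.append([[0,0,az],[round(d[:2]@X/1000,3),round(d[:2]@Y/1000,3),round(-d[2]/1000,3)],j])
        a=out[-1]; c=np.r_[c[:2]+1000*(a[1][0]*X+a[1][1]*Y),c[2]-1000*a[1][2],c[3]-a[0][2]]
        print(json.dumps(out,separators=(",",":")),"-> ",c.round())
if __name__=="__main__": show(json.loads(sys.argv[1]))
E
python3 plan.py '[[300,330,290,170,1,0],[400,110,290,177,1,0],[415,-50,280,179,1,0],[408,-168,120,179,0.4,0]]'
```

```text
t 1.3 pose [168.4 601.9 214.7 164.4] open 1.001 tilt [179.99  -0.  ]
[[[0,0,-0.9],[-0.033,-0.038,-0.013],1],[[0,0,-1.9],[-0.067,-0.075,-0.025],1],[[0,0,-2.8],[-0.1,-0.113,-0.038],1],[[0,0,-3.8],[-0.133,-0.151,-0.05],1],[[0,0,-4.7],[-0.167,-0.189,-0.063],1]] ->  [278. 375. 278. 169.]
[[[0,0,-0.9],[-0.03,-0.04,-0.012],1],[[0,0,-2.3],[-0.058,-0.079,-0.012],1],[[0,0,-3.7],[-0.086,-0.119,-0.012],1],[[0,0,-5.1],[-0.114,-0.158,-0.012],1],[[0,0,-6.5],[-0.142,-0.198,-0.012],1]] ->  [380. 154. 290. 176.]
[[[0,0,-1.4],[-0.023,-0.042,-0.0],1],[[0,0,-2.1],[-0.032,-0.095,0.003],1],[[0,0,-2.8],[-0.041,-0.147,0.006],1],[[0,0,-3.4],[-0.05,-0.2,0.01],1],[[0,0,-3.4],[-0.051,-0.23,0.05],0.4]] ->  [413. -80. 240. 179.]
[[[0,0,-0.0],[0.001,-0.029,0.04],0.4],[[0,0,-0.0],[0.002,-0.059,0.08],0.4],[[0,0,-0.0],[0.004,-0.088,0.12],0.4]] ->  [ 408. -168.  120.  179.]
```

Emit:
{"method": "move_arm", "body": {"plan": [[[0, 0, -0.9], [-0.033, -0.038, -0.013], 1], [[0, 0, -1.9], [-0.067, -0.075, -0.025], 1], [[0, 0, -2.8], [-0.1, -0.113, -0.038], 1], [[0, 0, -3.8], [-0.133, -0.151, -0.05], 1], [[0, 0, -4.7], [-0.167, -0.189, -0.063], 1]]}}

```text
t: 1.92
eef_pos: [278.7, 373.4, 278.2]
tcp_rot: [3.141, 0.0, 2.952]
ft_force: [0.4, 0.6, 0.1]
opening: 0.997
grip_force: 0.0
```

Emit:
{"method": "move_arm", "body": {"plan": [[[0, 0, -0.9], [-0.03, -0.04, -0.012], 1], [[0, 0, -2.3], [-0.058, -0.079, -0.012], 1], [[0, 0, -3.7], [-0.086, -0.119, -0.012], 1], [[0, 0, -5.1], [-0.114, -0.158, -0.012], 1], [[0, 0, -6.5], [-0.142, -0.198, -0.012], 1]]}}

```text
t: 2.55
eef_pos: [380.6, 152.1, 289.9]
tcp_rot: [3.141, 0.001, 3.065]
ft_force: [0.8, 0.2, 0.5]
opening: 0.998
grip_force: 0.0
```

Emit:
{"method": "move_arm", "body": {"plan": [[[0, 0, -1.4], [-0.023, -0.042, 0], 1], [[0, 0, -2.1], [-0.032, -0.095, 0.003], 1], [[0, 0, -2.8], [-0.041, -0.147, 0.006], 1], [[0, 0, -3.4], [-0.05, -0.2, 0.01], 1], [[0, 0, -3.4], [-0.051, -0.23, 0.05], 0.5]]}}

```text
t: 3.18
eef_pos: [414.4, -82.3, 240.6]
tcp_rot: [-3.14, 0.005, 3.122]
ft_force: [0.1, -0.5, -0.5]
opening: 0.941
grip_force: 0.0
```

Emit:
{"method": "move_arm", "body": {"plan": [[[0, 0, 0], [0.001, -0.029, 0.04], 0.5], [[0, 0, 0], [0.002, -0.059, 0.08], 0.5], [[0, 0, 0], [0.004, -0.088, 0.12], 0.5]]}}

```text
t: 3.55
eef_pos: [407.7, -168.7, 118.6]
tcp_rot: [-3.141, 0.001, 3.123]
ft_force: [1.2, -1.8, -0.2]
opening: 0.755
grip_force: 0.0
```

```bash
python3 - <<'E'
from h import *
t=eyes.read_camera("top"); s=eyes.read_camera("scene")
a=np.hstack([s["img"][0:360,60:460],t["img"][60:420,130:530]]); cv2.imwrite("pics/grip.png",a[:,:,::-1])
E
```

```text
(no output)
```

View pics/grip.png

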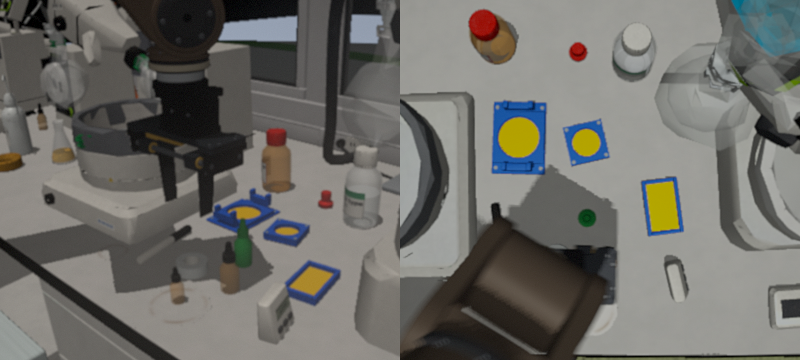

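```bash
python3 plan.py '[[408,-168,40,179,0.5,0],[408,-168,9.5,179,0.5,0],[408,-168,9.5,179,-1,4],[408,-168,130,179,-1,0],[607,-103,130,145,-1,0],[607,-103,35,145,-1,1]]'
```

```text
t 3.65 pose [ 406.4 -168.8  116.8  178.8] open 0.749 tilt [179.86  -0.25]
[[[0,0,-0.1],[-0.001,0.0,0.038],0.5],[[0,0,-0.2],[-0.002,0.001,0.077],0.5],[[0,0,-0.2],[-0.002,0.001,0.107],0.5],[[0,0,-0.2],[-0.002,0.001,0.107],-1],[[0,0,-0.2],[-0.002,0.001,0.107],-1]] ->  [ 408. -168.   10.  179.]
[[[0,0,0.0],[0.0,-0.0,0.0],-1],[[0,0,0.0],[0.0,-0.0,0.0],-1],[[0,0,0.0],[0.0,-0.0,0.0],-1],[[0,0,0.0],[0.0,-0.0,-0.04],-1],[[0,0,0.0],[0.0,-0.0,-0.08],-1]] ->  [ 408. -168.   90.  179.]
[[[0,0,0.0],[0.0,-0.0,-0.04],-1],[[0,0,8.5],[-0.049,0.017,-0.04],-1],[[0,0,17.0],[-0.099,0.034,-0.04],-1],[[0,0,25.5],[-0.148,0.051,-0.04],-1],[[0,0,34.0],[-0.197,0.068,-0.04],-1]] ->  [ 607. -103.  130.  145.]
[[[0,0,0.0],[-0.0,0.0,0.047],-1],[[0,0,0.0],[-0.0,0.0,0.095],-1],[[0,0,0.0],[-0.0,0.0,0.095],-1]] ->  [ 607. -103.   35.  145.]
```

Emit:
{"method": "move_arm", "body": {"plan": [[[0, 0, 0], [0, 0, 0.04], 0.5], [[0, 0, 0], [0, 0, 0.08], 0.5], [[0, 0, 0], [0, 0, 0.109], 0.5], [[0, 0, 0], [0, 0, 0.109], 0.5], [[0, 0, 0], [0, 0, 0.109], 0.5]]}}

```text
t: 4.28
eef_pos: [408.3, -167.5, 11.9]
tcp_rot: [-3.141, 0.001, 3.124]
ft_force: [0.2, -0.8, 0.6]
opening: 0.75
grip_force: 0.0
```

Emit:
{"method": "move_arm", "body": {"plan": [[[0, 0, 0], [0, 0, 0], -1], [[0, 0, 0], [0, 0, 0], -1], [[0, 0, 0], [0, 0, 0], -1], [[0, 0, 0], [0, 0, 0], -1], [[0, 0, 0], [0, 0, 0], -1]]}}

```text
t: 4.9
eef_pos: [407.9, -167.7, 11.2]
tcp_rot: [-3.141, 0.001, 3.123]
ft_force: [-0.0, 1.3, 8.0]
opening: 0.525
grip_force: 30.0
```

Emit:
{"method": "move_arm", "body": {"plan": [[[0, 0, 0], [0, 0, -0.04], -1], [[0, 0, 0], [0, 0, -0.08], -1], [[0, 0, 0], [0, 0, -0.12], -1], [[0, 0, 0], [0, 0, -0.12], -1]]}}

```text
t: 5.4
eef_pos: [408.5, -168.1, 132.9]
tcp_rot: [-3.139, 0.004, 3.124]
ft_force: [-0.7, -0.4, -2.0]
opening: 0.522
grip_force: 30.0
```

Emit:
{"method": "move_arm", "body": {"plan": [[[0, 0, 8.5], [-0.049, 0.017, 0], -1], [[0, 0, 17.0], [-0.099, 0.034, 0], -1], [[0, 0, 25.5], [-0.148, 0.051, 0], -1], [[0, 0, 34.0], [-0.197, 0.068, 0], -1], [[0, 0, 34.0], [-0.197, 0.068, 0], -1]]}}

```text
t: 6.02
eef_pos: [607.7, -101.9, 128.5]
tcp_rot: [-3.142, -0.001, 2.53]
ft_force: [-1.5, 0.4, -0.5]
opening: 0.523
grip_force: 30.0
```

Emit:
{"method": "move_arm", "body": {"plan": [[[0, 0, 0], [0, 0, 0.045], -1], [[0, 0, 0], [0, 0, 0.09], -1], [[0, 0, 0], [0, 0, 0.105], -1], [[0, 0, 0], [0, 0, 0.112], -1], [[0, 0, 0], [0, 0, 0.112], -1]]}}

```text
t: 6.65
eef_pos: [606.1, -103.3, 19.3]
tcp_rot: [3.141, 0.001, 2.53]
ft_force: [0.1, 0.6, 0.1]
opening: 0.524
grip_force: 30.0
```

Emit:
{"method": "move_arm", "body": {"plan": [[[0, 0, 0], [0, 0, 0.0025], -1], [[0, 0, 0], [0, 0, 0.0025], -1], [[0, 0, 0], [0, 0, 0.0025], 0.4], [[0, 0, 0], [0, 0, 0.0025], 0.4], [[0, 0, 0], [0, 0, 0.0025], 0.4]]}}

```text
t: 7.28
eef_pos: [605.9, -103.1, 16.2]
tcp_rot: [3.141, 0.0, 2.53]
ft_force: [0.7, 0.9, 0.3]
opening: 0.697
grip_force: 0.0
```

Emit:
{"method": "move_arm", "body": {"plan": [[[0, 0, 0], [0, 0, 0], 0.4], [[0, 0, 0], [0, 0, -0.04], 0.4], [[0, 0, 0], [0, 0, -0.09], 0.4], [[0, 0, 0], [0, 0, -0.14], 0.4], [[0, 0, 0], [0, 0, -0.19], 0.4]]}}

```text
t: 7.9
eef_pos: [605.6, -103.1, 207.8]
tcp_rot: [3.142, -0.0, 2.53]
ft_force: [0.5, -0.5, 0.2]
opening: 0.7
grip_force: 0.0
```

```bash
python3 - <<'E'
from h import *
t=eyes.read_camera("top"); s=eyes.read_camera("scene")
ims=[]
for d,(r0,r1,c0,c1) in ((t,(120,360,0,300)),(s,(70,240,90,310))):
    k=2.6 if d is t else 1.8
    k=1.33*(1 if d is t else 1.36)
    k=400/(c1-c0)
    im=cv2.resize(d["img"][r0:r1,c0:c1],None,fx=k,fy=k,interpolation=cv2.INTER_CUBIC)[:,:,::-1].copy()
    for r,z,col in ((110,195,(0,255,0)),(120,195,(0,0,255)),(110,110,(255,255,0))):
        a=np.linspace(0,2*np.pi,90); P=np.c_[523+r*np.cos(a),81+r*np.sin(a),0*a+z]
        cv2.polylines(im,[np.round((proj(d,P)-[c0,r0])*k).astype(np.int32)],True,col,1)
    ims.append(im)
H=max(i.shape[0] for i in ims)
cv2.imwrite("pics/ring.png",np.hstack([np.pad(i,((0,H-i.shape[0]),(0,0),(0,0))) for i in ims]))
for z,uv in ((80,(317,277)),):
    m=[r for r in eyes.cut_out(t,"bottle")]; print([(np.array(r["uv"]).round(),round(r["score"],2),ray(t,r["uv"],50).round()) for r in m])
E
```

```text
[(array([315., 280.]), 0.58, array([ 473., -214.,   50.])), (array([338., 321.]), 0.57, array([ 409., -250.,   50.]))]
```

View pics/ring.png

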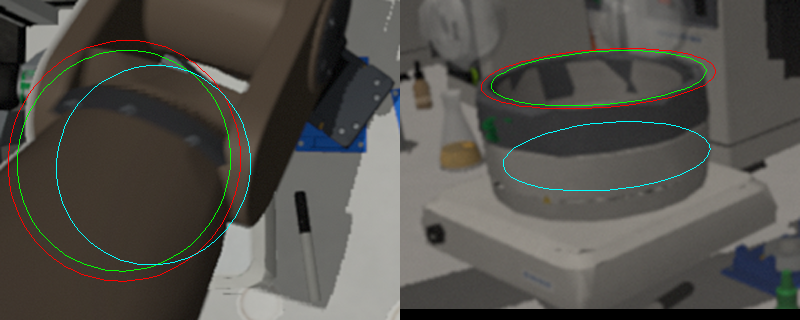

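```bash
python3 plan.py '[[500,-110,200,170,-0.1,0],[403.3,-81.6,130,199,-0.1,1],[403.3,-81.6,20,199,-0.1,1]]'
```

```text
t 8.05 pose [ 606.6 -103.3  208.6  145. ] open 0.694 tilt [179.9    0.25]
[[[0,0,-8.3],[0.028,-0.022,0.003],-0.1],[[0,0,-16.7],[0.056,-0.044,0.006],-0.1],[[0,0,-25.0],[0.083,-0.067,0.009],-0.1],[[0,0,-34.7],[0.115,-0.077,0.032],-0.1],[[0,0,-44.4],[0.147,-0.088,0.055],-0.1]] ->  [436. -91. 154. 189.]
[[[0,0,-9.6],[0.03,0.015,0.024],-0.1],[[0,0,-9.6],[0.03,0.015,0.024],-0.1],[[0,0,-9.6],[0.03,0.015,0.079],-0.1],[[0,0,-9.6],[0.03,0.015,0.134],-0.1],[[0,0,-9.6],[0.03,0.015,0.134],-0.1]] ->  [404. -81.  20. 199.]
```

Emit:
{"method": "move_arm", "body": {"plan": [[[0, 0, -8.3], [0.028, -0.022, 0.003], -0.1], [[0, 0, -16.7], [0.056, -0.044, 0.006], -0.1], [[0, 0, -25.0], [0.083, -0.067, 0.009], -0.1], [[0, 0, -34.7], [0.115, -0.077, 0.032], -0.1], [[0, 0, -44.4], [0.147, -0.088, 0.055], -0.1]]}}

```text
t: 8.68
eef_pos: [433.2, -90.4, 149.6]
tcp_rot: [3.141, -0.001, -2.973]
ft_force: [0.6, -0.0, 0.1]
opening: 0.453
grip_force: 0.0
```

Emit:
{"method": "move_arm", "body": {"plan": [[[0, 0, -9.6], [0.03, 0.015, 0.024], -0.1], [[0, 0, -9.6], [0.03, 0.015, 0.024], -0.1], [[0, 0, -9.6], [0.03, 0.015, 0.079], -0.1], [[0, 0, -9.6], [0.03, 0.015, 0.134], -0.1], [[0, 0, -9.6], [0.03, 0.015, 0.134], -0.1]]}}

```text
t: 9.3
eef_pos: [401.7, -80.5, 14.1]
tcp_rot: [3.136, -0.006, -2.812]
ft_force: [0.1, -0.5, 1.5]
opening: 0.45
grip_force: 0.0
```

```bash
python3 plan.py '[[403.3,-81.6,4,199,-0.1,1]]'; python3 - <<'E'
from h import *
s=eyes.read_camera("scene"); cv2.imwrite("pics/mk.png",cv2.resize(s["img"][110:290,110:350],None,fx=3,fy=3)[:,:,::-1])
E
```

```text
t 9.3 pose [ 401.7  -80.5   14.1 -161.1] open 0.45 tilt [179.7   -0.36]
[[[0,0,-0.1],[-0.001,-0.002,0.01],-0.1],[[0,0,-0.1],[-0.001,-0.002,0.01],-0.1]] ->  [ 403.  -82.    4. -161.]
```

View pics/mk.png

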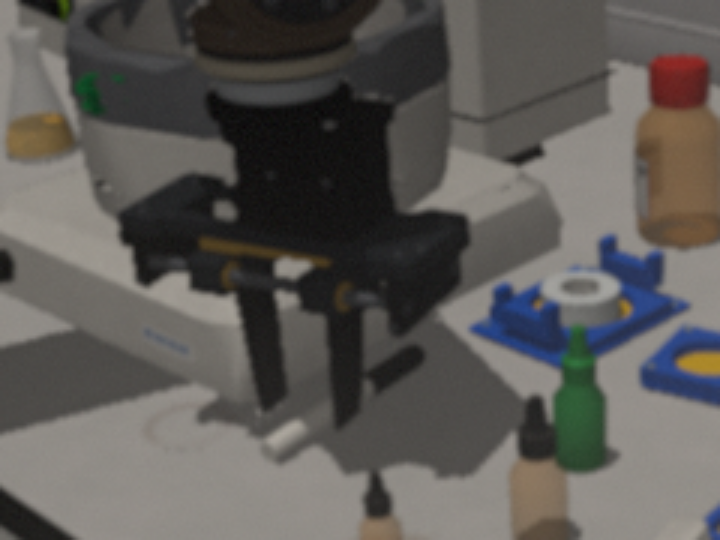

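Emit:
{"method": "move_arm", "body": {"plan": [[[0, 0, 0], [0, 0, 0.006], -0.1], [[0, 0, 0], [0, 0, 0.0125], -0.1], [[0, 0, 0], [0, 0, 0.0125], -0.1], [[0, 0, 0], [0, 0, 0.0125], -0.1]]}}

```text
t: 9.85
eef_pos: [403.2, -81.0, 5.2]
tcp_rot: [-3.141, 0.001, -2.811]
ft_force: [0.3, 0.8, 0.1]
opening: 0.446
grip_force: 0.0
```

Emit:
{"method": "move_arm", "body": {"plan": [[[0, 0, 0], [0, 0, 0], -1], [[0, 0, 0], [0, 0, 0], -1], [[0, 0, 0], [0, 0, 0], -1], [[0, 0, 0], [0, 0, 0], -1], [[0, 0, 0], [0, 0, 0], -1]]}}

```text
t: 10.48
eef_pos: [402.9, -80.9, 4.6]
tcp_rot: [3.142, 0.0, -2.81]
ft_force: [0.5, 0.4, 0.7]
opening: 0.152
grip_force: 30.0
```

Emit:
{"method": "move_arm", "body": {"plan": [[[0, 0, 0], [0, 0, -0.04], -1], [[0, 0, 0], [0, 0, -0.085], -1], [[0, 0, 0], [0, 0, -0.13], -1], [[0, 0, 0], [0, 0, -0.175], -1], [[0, 0, 0], [0, 0, -0.195], -1]]}}

```text
t: 11.1
eef_pos: [403.2, -81.0, 201.9]
tcp_rot: [-3.14, 0.003, -2.81]
ft_force: [-0.1, -0.3, -0.3]
opening: 0.155
grip_force: 30.0
```

```bash
python3 - <<'E'
from plan import *
s=readout.state(); p=[*s["eef_pos"],199]
print(p)
# flip: explicit without wrap
c=np.array([403,-81,199.7,199.]); 
tg=[]
n=21
for k in range(1,n+1):
    f=k/n; yaw=199-202.7*f
    x,y=(np.array([403,-81])+(np.array([420,-180])-[403,-81])*min(1,k/4)) if k<=15 else np.array([420,-180])+(np.array([634.5,-104])-[420,-180])*(k-15)/6
    tg.append(np.array([x,y,200,yaw]))
for i in range(0,n,5):
    y=np.radians(c[3]); X=np.array([np.cos(y),np.sin(y)]); Y=np.array([np.sin(y),-np.cos(y)]); out=[]
    for a in tg[i:i+5]:
        d=a[:2]-c[:2]; out.append([[0,0,round(c[3]-a[3],1)],[round(d@X/1000,3),round(d@Y/1000,3),0],-1])
    a=out[-1]; c=np.r_[c[:2]+1000*(a[1][0]*X+a[1][1]*Y),200,c[3]-a[0][2]]
    print(json.dumps(out),c.round(1))
E
```

```text
[np.float64(403.23719953896733), np.float64(-80.98359493302166), np.float64(201.85994296920555), 199]
[[[0, 0, 9.7], [0.004, -0.025, 0], -1], [[0, 0, 19.3], [0.008, -0.05, 0], -1], [[0, 0, 29.0], [0.012, -0.074, 0], -1], [[0, 0, 38.6], [0.016, -0.099, 0], -1], [[0, 0, 48.3], [0.016, -0.099, 0], -1]] [ 420.1 -179.8  200.   150.7]
[[[0, 0, 9.6], [-0.0, -0.0, 0], -1], [[0, 0, 19.3], [-0.0, -0.0, 0], -1], [[0, 0, 28.9], [-0.0, -0.0, 0], -1], [[0, 0, 38.6], [-0.0, -0.0, 0], -1], [[0, 0, 48.2], [-0.0, -0.0, 0], -1]] [ 420.1 -179.8  200.   102.5]
[[[0, 0, 9.7], [-0.0, -0.0, 0], -1], [[0, 0, 19.3], [-0.0, -0.0, 0], -1], [[0, 0, 29.0], [-0.0, -0.0, 0], -1], [[0, 0, 38.6], [-0.0, -0.0, 0], -1], [[0, 0, 48.3], [-0.0, -0.0, 0], -1]] [ 420.1 -179.8  200.    54.2]
[[[0, 0, 9.6], [0.031, 0.022, 0], -1], [[0, 0, 19.3], [0.062, 0.043, 0], -1], [[0, 0, 28.9], [0.093, 0.065, 0], -1], [[0, 0, 38.6], [0.125, 0.086, 0], -1], [[0, 0, 48.2], [0.156, 0.108, 0], -1]] [ 599.  -116.5  200.     6. ]
[[[0, 0, 9.7], [0.037, -0.009, 0], -1]] [ 634.8 -103.6  200.    -3.7]
```

Emit:
{"method": "move_arm", "body": {"plan": [[[0, 0, 9.7], [0.004, -0.025, 0], -1], [[0, 0, 19.3], [0.008, -0.05, 0], -1], [[0, 0, 29.0], [0.012, -0.074, 0], -1], [[0, 0, 38.6], [0.016, -0.099, 0], -1], [[0, 0, 48.3], [0.016, -0.099, 0], -1]]}}

```text
t: 11.72
eef_pos: [420.1, -181.0, 199.3]
tcp_rot: [3.142, -0.0, 2.623]
ft_force: [-0.2, 0.2, -0.5]
opening: 0.151
grip_force: 30.0
```

Emit:
{"method": "move_arm", "body": {"plan": [[[0, 0, 9.6], [0, 0, 0], -1], [[0, 0, 19.3], [0, 0, 0], -1], [[0, 0, 28.9], [0, 0, 0], -1], [[0, 0, 38.6], [0, 0, 0], -1], [[0, 0, 48.2], [0, 0, 0], -1]]}}

```text
t: 12.35
eef_pos: [419.8, -179.6, 199.5]
tcp_rot: [-3.141, -0.0, 1.783]
ft_force: [-0.6, -0.7, 0.3]
opening: 0.155
grip_force: 30.0
```

Emit:
{"method": "move_arm", "body": {"plan": [[[0, 0, 9.7], [0, 0, 0], -1], [[0, 0, 19.3], [0, 0, 0], -1], [[0, 0, 29.0], [0, 0, 0], -1], [[0, 0, 38.6], [0, 0, 0], -1], [[0, 0, 48.3], [0, 0, 0], -1]]}}

```text
t: 12.98
eef_pos: [419.8, -179.6, 199.5]
tcp_rot: [-3.141, -0.0, 0.94]
ft_force: [-0.1, 1.2, 0.3]
opening: 0.155
grip_force: 30.0
```

Emit:
{"method": "move_arm", "body": {"plan": [[[0, 0, 9.6], [0.031, 0.022, 0], -1], [[0, 0, 19.3], [0.062, 0.043, 0], -1], [[0, 0, 28.9], [0.093, 0.065, 0], -1], [[0, 0, 38.6], [0.125, 0.086, 0], -1], [[0, 0, 48.2], [0.156, 0.108, 0], -1]]}}

```text
t: 13.6
eef_pos: [599.8, -115.8, 199.3]
tcp_rot: [-3.141, 0.001, 0.099]
ft_force: [-0.8, -0.4, 0.3]
opening: 0.154
grip_force: 30.0
```

Emit:
{"method": "move_arm", "body": {"plan": [[[0, 0, 9.7], [0.037, -0.009, 0], -1], [[0, 0, 9.7], [0.037, -0.009, 0], -1], [[0, 0, 9.7], [0.037, -0.009, 0], -1]]}}

```text
t: 13.98
eef_pos: [634.0, -103.6, 199.1]
tcp_rot: [-3.141, 0.001, -0.063]
ft_force: [0.2, 0.3, -0.0]
opening: 0.156
grip_force: 30.0
```

```bash
python3 - <<'E'
from h import *
st=readout.state(); print(st["t"],st["eef_pos"].round(1),st["tcp_rot"].round(4),st["opening"])
s=eyes.read_camera("scene"); cv2.imwrite("pics/mk2.png",cv2.resize(s["img"][60:260,180:430],None,fx=3,fy=3)[:,:,::-1])
E
```

```text
13.975 [ 634.  -103.6  199.1] [-3.1413e+00  1.3000e-03 -6.3100e-02] 0.15615148964238115
```

View pics/mk2.png

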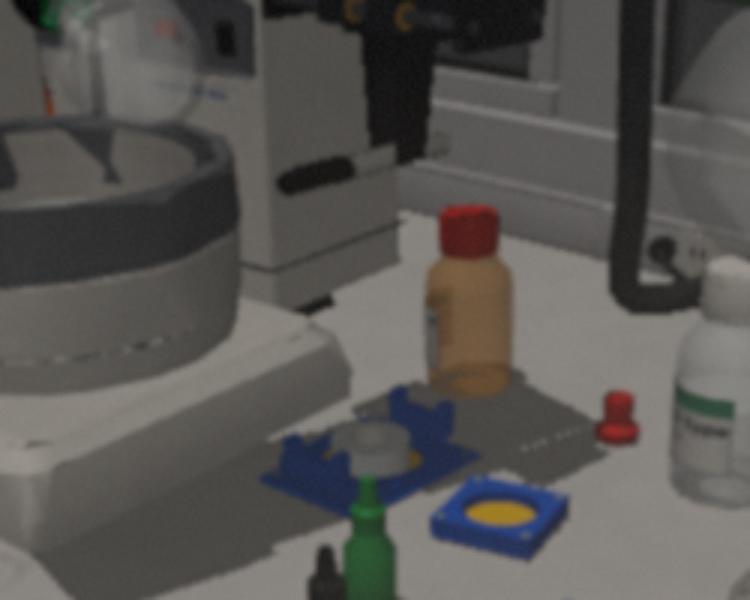

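```bash
python3 - <<'E'
from h import *
s=eyes.read_camera("scene")
a,b=[ray(s,u,202.5)[:2] for u in ((272.7,121.3),(329.3,106.7))]
print(a,b,(a+b)/2,np.hypot(*(a-b)),np.degrees(np.arctan2(*(b-a)[::-1])))
for x,y in((567,-99.5),(672,-106)): print(proj(s,[[x,y,202.5]]))
E
```

```text
[539.94928852 -95.72853351] [ 679.11401386 -106.46115204] [ 609.53165119 -101.09484278] 139.57797060679167 -4.410017822044908
[[285.33421251 118.35413995]]
[[326.71056541 107.37466125]]
```

Emit:
{"method": "move_arm", "body": {"plan": [[[0, 0, 0], [-0.002, 0.001, 0.04], -1], [[0, 0, 0], [-0.002, 0.001, 0.08], -1], [[0, 0, 0], [-0.002, 0.001, 0.1], -1], [[0, 0, 0], [-0.002, 0.001, 0.11], -1], [[0, 0, 0], [-0.002, 0.001, 0.12], -1]]}}

```text
t: 14.7
eef_pos: [632.8, -104.9, 80.0]
tcp_rot: [3.141, -0.001, -0.065]
ft_force: [-0.5, -0.5, 0.1]
opening: 0.156
grip_force: 30.0
```

```bash
python3 - <<'E'
from h import *
t=eyes.read_camera("top");s=eyes.read_camera("scene"); cv2.imwrite("pics/mk3.png",np.hstack([cv2.resize(s["img"][80:240,150:350],None,fx=2,fy=2),cv2.resize(t["img"][110:270,120:320],None,fx=2,fy=2)])[:,:,::-1])
E
```

```text
(no output)
```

View pics/mk3.png

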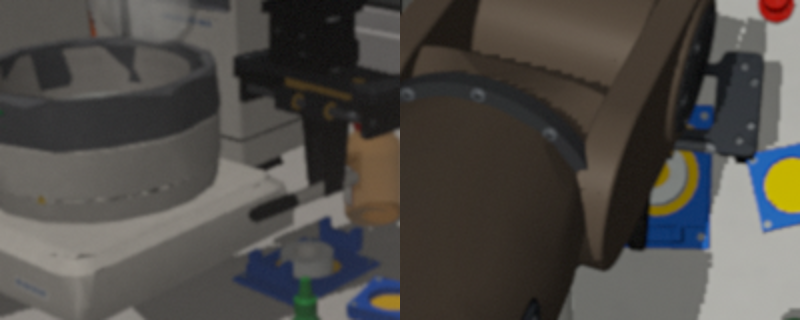

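Emit:
{"method": "move_arm", "body": {"plan": [[[0, 0, 0], [0, 0, 0.015], -1], [[0, 0, 0], [0, 0, 0.03], -1], [[0, 0, 0], [0, 0, 0.04], -1], [[0, 0, 0], [0, 0, 0.045], -1], [[0, 0, 0], [0, 0, 0.045], -1]]}}

```text
t: 15.42
eef_pos: [632.6, -104.5, 34.3]
tcp_rot: [-3.141, 0.0, -0.065]
ft_force: [0.3, 0.8, 0.3]
opening: 0.156
grip_force: 30.0
```

Emit:
{"method": "move_arm", "body": {"plan": [[[0, 0, 0], [0, 0, 0.0015], -1], [[0, 0, 0], [0, 0, 0.0025], -1], [[0, 0, 0], [0, 0, 0.0025], -1]]}}

```text
t: 15.8
eef_pos: [632.7, -104.5, 32.3]
tcp_rot: [-3.142, -0.0, -0.065]
ft_force: [-0.3, 0.3, 0.3]
opening: 0.15
grip_force: 30.0
```

Emit:
{"method": "move_arm", "body": {"plan": [[[0, 0, 0], [0, 0, 0], -0.3], [[0, 0, 0], [0, 0, 0], -0.3], [[0, 0, 0], [0, 0, 0], -0.3], [[0, 0, 0], [0, 0, -0.01], -0.3], [[0, 0, 0], [0, 0, -0.03], -0.3]]}}

```text
t: 16.42
eef_pos: [632.4, -104.5, 62.4]
tcp_rot: [-3.141, 0.001, -0.065]
ft_force: [0.0, -0.5, -0.6]
opening: 0.353
grip_force: 0.0
```

Emit:
{"method": "move_arm", "body": {"plan": [[[0, 0, 0], [0, 0, -0.04], -0.3], [[0, 0, 0], [0, 0, -0.09], -0.3], [[0, 0, 0], [0, 0, -0.13], -0.3]]}}

```text
t: 16.8
eef_pos: [632.8, -104.5, 194.9]
tcp_rot: [3.141, -0.002, -0.065]
ft_force: [-0.1, -0.2, -0.1]
opening: 0.352
grip_force: 0.0
```

```bash
python3 plan.py '[[560,-200,170,0,-0.1,0],[409,-250,120,0,0,0]]'
```

```text
t 16.8 pose [ 632.8 -104.5  194.9   -3.7] open 0.352 tilt [ 1.7999e+02 -1.0000e-01]
[[[0,0,-1.2],[-0.022,0.033,0.008],-0.1],[[0,0,-2.5],[-0.044,0.067,0.017],-0.1],[[0,0,-3.7],[-0.066,0.1,0.025],-0.1],[[0,0,-3.7],[-0.116,0.12,0.042],0],[[0,0,-3.7],[-0.165,0.14,0.058],0]] ->  [ 459. -234.  137.   -0.]
[[[0,0,-0.0],[-0.05,0.017,0.017],0]] ->  [ 409. -250.  120.   -0.]
```

Emit:
{"method": "move_arm", "body": {"plan": [[[0, 0, -1.2], [-0.022, 0.033, 0.008], -0.1], [[0, 0, -2.5], [-0.044, 0.067, 0.017], -0.1], [[0, 0, -3.7], [-0.066, 0.1, 0.025], -0.1], [[0, 0, -3.7], [-0.116, 0.12, 0.042], 0], [[0, 0, -3.7], [-0.165, 0.14, 0.058], 0]]}}

```text
t: 17.42
eef_pos: [457.5, -234.0, 134.3]
tcp_rot: [3.141, -0.001, -0.0]
ft_force: [0.1, -0.3, 0.1]
opening: 0.497
grip_force: 0.0
```

Emit:
{"method": "move_arm", "body": {"plan": [[[0, 0, 0], [-0.05, 0.017, 0.017], 0.1], [[0, 0, 0], [-0.05, 0.017, 0.017], 0.1], [[0, 0, 0], [-0.05, 0.017, 0.017], 0.1]]}}

```text
t: 17.8
eef_pos: [409.6, -251.0, 117.9]
tcp_rot: [3.141, -0.001, -0.001]
ft_force: [0.5, 0.2, -0.3]
opening: 0.55
grip_force: 0.0
```

```bash
python3 plan.py '[[409,-250,25,0,0.1,1]]'; python3 - <<'E'
from h import *
s=eyes.read_camera("scene"); cv2.imwrite("pics/b1.png",cv2.resize(s["img"][130:330,180:430],None,fx=3,fy=3)[:,:,::-1])
E
```

```text
t 17.8 pose [ 4.096e+02 -2.510e+02  1.179e+02 -1.000e-01] open 0.55 tilt [ 1.7995e+02 -8.0000e-02]
[[[0,0,-0.0],[-0.0,-0.0,0.046],0.1],[[0,0,-0.1],[-0.001,-0.001,0.093],0.1],[[0,0,-0.1],[-0.001,-0.001,0.093],0.1]] ->  [ 409. -250.   25.    0.]
```

View pics/b1.png

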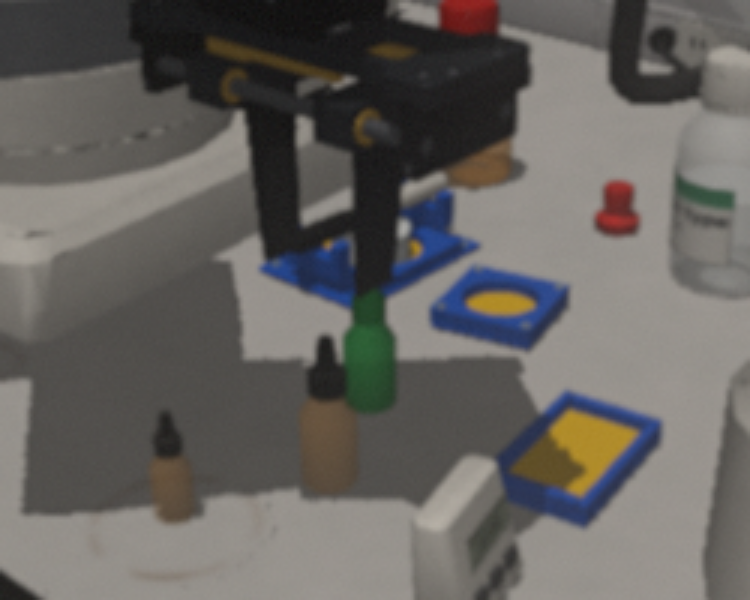

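Emit:
{"method": "move_arm", "body": {"plan": [[[0, 0, 0], [-0.001, -0.001, 0.04], 0.1], [[0, 0, 0], [-0.001, -0.001, 0.08], 0.1], [[0, 0, 0], [-0.001, -0.001, 0.094], 0.1], [[0, 0, 0], [-0.001, -0.001, 0.094], 0.1]]}}

```text
t: 18.35
eef_pos: [408.4, -249.2, 23.0]
tcp_rot: [-3.141, 0.001, 0.0]
ft_force: [0.2, 0.4, 0.2]
opening: 0.549
grip_force: 0.0
```

Emit:
{"method": "move_arm", "body": {"plan": [[[0, 0, 0], [0, 0, 0], -1], [[0, 0, 0], [0, 0, 0], -1], [[0, 0, 0], [0, 0, 0], -1], [[0, 0, 0], [0, 0, 0], -1], [[0, 0, 0], [0, 0, 0], -1]]}}

```text
t: 18.98
eef_pos: [408.3, -249.8, 23.7]
tcp_rot: [3.141, -0.001, -0.001]
ft_force: [0.2, -0.1, 7.2]
opening: 0.29
grip_force: 30.0
```

Emit:
{"method": "move_arm", "body": {"plan": [[[0, 0, 0], [0, 0, -0.04], -1], [[0, 0, 0], [0, 0, -0.08], -1], [[0, 0, 0], [0, 0, -0.12], -1], [[0, 0, 0], [0, 0, -0.12], -1]]}}

```text
t: 19.48
eef_pos: [408.7, -250.1, 145.6]
tcp_rot: [3.138, -0.004, -0.0]
ft_force: [0.3, -0.7, 0.4]
opening: 0.29
grip_force: 30.0
```

```bash
python3 plan.py '[[599,-213,146,0,-1,1],[599,-213,33,0,-1,1]]'
```

```text
t 19.48 pose [ 408.7 -250.1  145.6   -0. ] open 0.29 tilt [179.82  -0.23]
[[[0,0,-0.0],[0.048,-0.009,-0.0],-1],[[0,0,-0.0],[0.095,-0.019,-0.0],-1],[[0,0,-0.0],[0.143,-0.028,-0.0],-1],[[0,0,-0.0],[0.19,-0.037,-0.0],-1],[[0,0,-0.0],[0.19,-0.037,-0.0],-1]] ->  [ 599. -213.  146.   -0.]
[[[0,0,-0.0],[0.0,-0.0,0.056],-1],[[0,0,-0.0],[0.0,-0.0,0.113],-1],[[0,0,-0.0],[0.0,-0.0,0.113],-1]] ->  [ 599. -213.   33.   -0.]
```

Emit:
{"method": "move_arm", "body": {"plan": [[[0, 0, 0], [0.048, -0.009, 0], -1], [[0, 0, 0], [0.095, -0.019, 0], -1], [[0, 0, 0], [0.143, -0.028, 0], -1], [[0, 0, 0], [0.19, -0.037, 0], -1], [[0, 0, 0], [0.19, -0.037, 0], -1]]}}

```text
t: 20.1
eef_pos: [599.7, -211.5, 141.2]
tcp_rot: [-3.141, 0.001, 0.002]
ft_force: [-0.4, 0.3, -0.8]
opening: 0.295
grip_force: 30.0
```

Emit:
{"method": "move_arm", "body": {"plan": [[[0, 0, 0], [0, 0, 0.04], -1], [[0, 0, 0], [0, 0, 0.08], -1], [[0, 0, 0], [0, 0, 0.1], -1], [[0, 0, 0], [0, 0, 0.111], -1], [[0, 0, 0], [0, 0, 0.111], -1]]}}

```text
t: 20.72
eef_pos: [597.3, -212.6, 31.5]
tcp_rot: [-3.141, 0.001, -0.001]
ft_force: [-0.7, 0.4, -0.7]
opening: 0.294
grip_force: 30.0
```

Lower the last 2–3 mm, release and retreat.

Emit:
{"method": "move_arm", "body": {"plan": [[[0, 0, 0], [0.001, 0, 0.0015], -1], [[0, 0, 0], [0.001, 0, 0.0028], -1], [[0, 0, 0], [0.001, 0, 0.0028], -1]]}}

```text
t: 21.1
eef_pos: [599.0, -212.6, 29.7]
tcp_rot: [3.141, -0.001, -0.0]
ft_force: [-0.3, -0.3, -1.1]
opening: 0.298
grip_force: 30.0
```

Emit:
{"method": "move_arm", "body": {"plan": [[[0, 0, 0], [0, 0, 0], 0], [[0, 0, 0], [0, 0, 0], 0], [[0, 0, 0], [0, 0, 0], 0], [[0, 0, 0], [0, 0, -0.02], 0], [[0, 0, 0], [0, 0, -0.05], 0]]}}

```text
t: 21.72
eef_pos: [598.7, -212.5, 80.4]
tcp_rot: [-3.141, 0.001, -0.001]
ft_force: [-0.3, -0.3, 0.4]
opening: 0.497
grip_force: 0.0
```

Emit:
{"method": "move_arm", "body": {"plan": [[[0, 0, 0], [0, 0, -0.05], 0], [[0, 0, 0], [0, 0, -0.1], 0], [[0, 0, 0], [0, 0, -0.1], 0]]}}

```text
t: 22.1
eef_pos: [600.3, -213.2, 184.8]
tcp_rot: [3.138, -0.007, -0.0]
ft_force: [-0.7, 0.2, -0.8]
opening: 0.501
grip_force: 0.0
```

```bash
python3 - <<'E'
from plan import *
from h import *
top=eyes.read_camera("top"); sc=eyes.read_camera("scene"); V=[]
for d in (top,sc):
    r=eyes.cut_out(d,"clock"); e=proj(d,[[379,-359.5,35]])[0]
    r=[x for x in r if np.hypot(*(np.array(x["uv"])-e))<20 and x["score"]>.2]
    if r: V.append((d,r[0]["mask"]))
print(len(V),[np.round(fit("clock",[v],(379,-359.5,-1.25)),3) for v in V])
cv2.imwrite("pics/c1.png",np.hstack([cv2.resize(sc["img"][150:350,200:400],None,fx=2,fy=2),cv2.resize(top["img"][140:380,200:440],(400,400))])[:,:,::-1])
show([[500,-300,180,60,1,0],[379,-360,170,109,1,1]])
E
```

```text
2 [array([ 3.80269e+02, -3.59671e+02, -1.18500e+00,  2.19000e-01]), array([ 3.78135e+02, -3.60589e+02, -1.17700e+00,  1.60000e-01])]
t 22.3 pose [ 598.4 -212.4  178.7   -0. ] open 0.501 tilt [-1.7997e+02  7.0000e-02]
[[[0,0,-8.6],[-0.014,0.013,-0.0],1],[[0,0,-17.2],[-0.028,0.025,-0.0],1],[[0,0,-25.7],[-0.042,0.038,-0.001],1],[[0,0,-34.3],[-0.056,0.05,-0.001],1],[[0,0,-42.9],[-0.07,0.063,-0.001],1]] ->  [ 528. -275.  180.   43.]
[[[0,0,-8.6],[-0.019,-0.001,-0.0],1],[[0,0,-17.1],[-0.038,-0.001,-0.0],1],[[0,0,-26.9],[-0.064,-0.009,0.002],1],[[0,0,-36.7],[-0.089,-0.017,0.004],1],[[0,0,-46.5],[-0.115,-0.024,0.006],1]] ->  [ 428. -336.  174.   89.]
[[[0,0,-9.8],[-0.012,-0.024,0.002],1],[[0,0,-19.6],[-0.025,-0.049,0.004],1],[[0,0,-19.6],[-0.025,-0.049,0.004],1]] ->  [ 379. -360.  170.  109.]
```

View pics/c1.png

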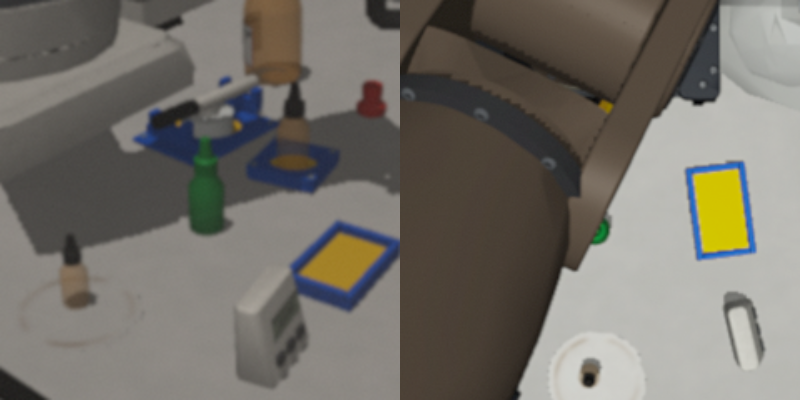

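```bash
python3 - <<'E'
from h import *
from scipy.optimize import least_squares
t=eyes.read_camera("top"); s=eyes.read_camera("scene")
for a,b in (((435,152),(443,97)),((435,152),(560,185)),((578,225),(562,180))):
    r=least_squares(lambda p:np.r_[proj(t,[p])[0]-a,proj(s,[p])[0]-b],[600,-350,250]); print(r.x.round(),r.cost**.5)
E
```

```text
[ 628. -359.  269.] 0.2712744930163229
[ 697. -457.  116.] 52.68702783932062
[ 550. -561.  217.] 3.619051081442581
```

Emit:
{"method": "move_arm", "body": {"plan": [[[0, 0, -8.6], [-0.014, 0.013, 0], 1], [[0, 0, -17.2], [-0.028, 0.025, 0.005], 1], [[0, 0, -25.7], [-0.042, 0.038, 0.01], 1], [[0, 0, -34.3], [-0.056, 0.05, 0.015], 1], [[0, 0, -42.9], [-0.07, 0.063, 0.02], 1]]}}

```text
t: 23.02
eef_pos: [528.2, -275.8, 158.3]
tcp_rot: [-3.14, 0.0, 0.753]
ft_force: [0.4, -0.0, -0.3]
opening: 0.968
grip_force: 0.0
```

Emit:
{"method": "move_arm", "body": {"plan": [[[0, 0, 0], [-0.043, -0.026, 0], 1], [[0, 0, 0], [-0.087, -0.053, 0], 1], [[0, 0, -10], [-0.087, -0.053, 0], 1], [[0, 0, -20], [-0.087, -0.053, 0], 1], [[0, 0, -30], [-0.087, -0.053, 0], 1]]}}

```text
t: 23.65
eef_pos: [428.7, -295.9, 158.7]
tcp_rot: [-3.14, -0.001, 1.277]
ft_force: [0.1, -0.2, -1.1]
opening: 0.997
grip_force: 0.0
```

```bash
python3 plan.py '[[379,-360,120,108.5,1,1],[379,-360,28,108.5,1,1]]'
```

```text
t 23.65 pose [ 428.7 -295.9  158.7   73.2] open 0.997 tilt [-1.7993e+02 -4.0000e-02]
[[[0,0,-8.8],[-0.019,-0.007,0.01],1],[[0,0,-17.7],[-0.038,-0.015,0.019],1],[[0,0,-26.5],[-0.057,-0.022,0.029],1],[[0,0,-35.3],[-0.076,-0.029,0.039],1],[[0,0,-35.3],[-0.076,-0.029,0.039],1]] ->  [ 379. -360.  120.  108.]
[[[0,0,-0.0],[0.0,0.0,0.046],1],[[0,0,-0.0],[0.0,0.0,0.092],1],[[0,0,-0.0],[0.0,0.0,0.092],1]] ->  [ 379. -360.   28.  108.]
```

Emit:
{"method": "move_arm", "body": {"plan": [[[0, 0, -8.8], [-0.019, -0.007, 0.01], 1], [[0, 0, -17.7], [-0.038, -0.015, 0.019], 1], [[0, 0, -26.5], [-0.057, -0.022, 0.029], 1], [[0, 0, -35.3], [-0.076, -0.029, 0.039], 1], [[0, 0, -35.3], [-0.076, -0.029, 0.039], 1]]}}

```text
t: 24.28
eef_pos: [378.1, -360.3, 119.1]
tcp_rot: [-3.141, -0.002, 1.886]
ft_force: [-0.2, 0.0, 0.8]
opening: 1.003
grip_force: 0.0
```

```bash
python3 - <<'E'
from h import *
s=eyes.read_camera("scene"); cv2.imwrite("pics/c2.png",cv2.resize(s["img"][180:380,230:480],None,fx=3,fy=3)[:,:,::-1])
E
```

```text
(no output)
```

View pics/c2.png

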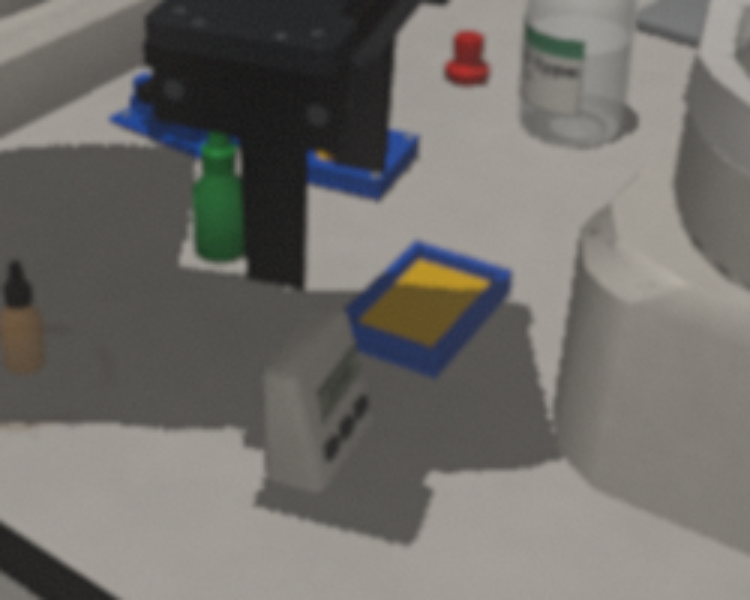

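Emit:
{"method": "move_arm", "body": {"plan": [[[0, 0, 0], [0, 0, 0.04], 1], [[0, 0, 0], [0, 0, 0.08], 1], [[0, 0, 0], [0, 0, 0.098], 1], [[0, 0, 0], [0, 0, 0.098], 1]]}}

```text
t: 24.82
eef_pos: [379.1, -359.0, 21.4]
tcp_rot: [-3.141, -0.002, 1.886]
ft_force: [-0.3, -0.2, -0.1]
opening: 1.0
grip_force: 0.0
```

Emit:
{"method": "move_arm", "body": {"plan": [[[0, 0, 0], [0, 0, 0], -1], [[0, 0, 0], [0, 0, 0], -1], [[0, 0, 0], [0, 0, 0], -1], [[0, 0, 0], [0, 0, 0], -1], [[0, 0, 0], [0, 0, 0], -1]]}}

```text
t: 25.45
eef_pos: [379.0, -360.1, 22.6]
tcp_rot: [3.141, 0.0, 1.888]
ft_force: [-1.5, 0.1, 5.4]
opening: 0.636
grip_force: 30.0
```

Emit:
{"method": "move_arm", "body": {"plan": [[[0, 0, 0], [0, 0, -0.02], -1], [[0, 0, 0], [0, 0, -0.04], -1], [[0, 0, 0], [0, 0, -0.04], -1]]}}

```text
t: 25.82
eef_pos: [379.3, -360.4, 63.1]
tcp_rot: [3.141, 0.002, 1.888]
ft_force: [0.0, 0.4, -1.1]
opening: 0.635
grip_force: 30.0
```

```bash
python3 - <<'E'
from h import *
sc=eyes.read_camera("scene")
r=eyes.cut_out(sc,"clock"); e=proj(sc,[[379,-360,75]])[0]
r=[x for x in r if np.hypot(*(np.array(x["uv"])-e))<30]
if r: print(np.round(fit("clock",[(sc,r[0]["mask"])],(379,-360,-1.25),z=40),3), r[0]["score"])
E
python3 plan.py '[[496.4,-338.3,61,98.4,-1,1],[496.4,-338.3,29,98.4,-1,1]]'
```

```text
[ 384.462 -365.249   -0.934    0.568] 0.9
t 25.93 pose [ 378.9 -359.8   61.8  108.2] open 0.634 tilt [-1.8e+02 -1.0e-02]
[[[0,0,4.9],[-0.008,0.059,0.0],-1],[[0,0,9.8],[-0.016,0.118,0.001],-1],[[0,0,9.8],[-0.016,0.118,0.001],-1],[[0,0,9.8],[-0.016,0.118,0.033],-1],[[0,0,9.8],[-0.016,0.118,0.033],-1]] ->  [ 496. -338.   29.   98.]
```

Emit:
{"method": "move_arm", "body": {"plan": [[[0, 0, 4.9], [-0.008, 0.059, 0], -1], [[0, 0, 9.8], [-0.016, 0.118, 0], -1], [[0, 0, 9.8], [-0.016, 0.118, 0], -1], [[0, 0, 9.8], [-0.016, 0.118, 0.015], -1], [[0, 0, 9.8], [-0.016, 0.118, 0.015], -1]]}}

```text
t: 26.55
eef_pos: [494.3, -338.0, 45.3]
tcp_rot: [-3.139, -0.003, 1.716]
ft_force: [-0.9, -0.5, -0.7]
opening: 0.631
grip_force: 30.0
```

```bash
python3 - <<'E'
from h import *
t=eyes.read_camera("top"); s=eyes.read_camera("scene")
cv2.imwrite("pics/c3.png",np.hstack([cv2.resize(s["img"][190:350,280:480],(500,400)),cv2.resize(t["img"][210:330,350:440],(300,400))])[:,:,::-1])
E
```

```text
(no output)
```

View pics/c3.png

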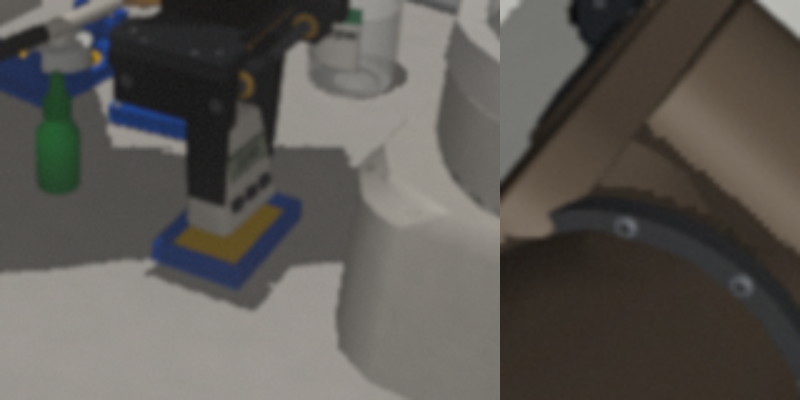

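```bash
python3 - <<'E'
from h import *
s=eyes.read_camera("scene"); st=readout.state(); print(st["eef_pos"],st["tcp_rot"])
c=st["eef_pos"]; y=st["tcp_rot"][2]-np.pi
def corners(cx,cy,z,yaw,w,l):
    return np.array([[cx+np.cos(yaw)*a*w/2-np.sin(yaw)*b*l/2,cy+np.sin(yaw)*a*w/2+np.cos(yaw)*b*l/2,z] for a,b in((-1,-1),(1,-1),(1,1),(-1,1))])
f=lambda P:np.round((proj(s,P)-[280,190])*2.5)
print("clock bottom now",f(corners(c[0],c[1],c[2]-22.6,y,30,62)).tolist())
print("seated",f(corners(c[0],c[1],6,y,30,62)).tolist())
print("tray outer",f(corners(496.4,-338.3,14,-1.425,58,90)).tolist())
print("recess floor",f(corners(496.4,-338.3,6,-1.425,46,78)).tolist())
E
```

```text
[ 495.34433927 -338.78313404   47.1344459 ] [-3.14128698e+00 -4.70246182e-04  1.71586679e+00]
clock bottom now [[183.0, 222.0], [229.0, 237.0], [273.0, 188.0], [230.0, 175.0]]
seated [[182.0, 247.0], [227.0, 263.0], [271.0, 213.0], [228.0, 200.0]]
tray outer [[151.0, 240.0], [239.0, 270.0], [302.0, 198.0], [219.0, 172.0]]
recess floor [[164.0, 249.0], [234.0, 272.0], [288.0, 210.0], [223.0, 190.0]]
```

Emit:
{"method": "move_arm", "body": {"plan": [[[0, 0, 0], [0, 0.001, 0.008], -1], [[0, 0, 0], [0, 0.001, 0.014], -1], [[0, 0, 0], [0, 0.001, 0.0175], -1], [[0, 0, 0], [0, 0.001, 0.0175], -1], [[0, 0, 0], [0, 0.001, 0.0175], -1]]}}

```text
t: 27.32
eef_pos: [497.2, -338.3, 29.9]
tcp_rot: [3.141, 0.0, 1.717]
ft_force: [-1.2, 0.8, -0.2]
opening: 0.632
grip_force: 30.0
```

Emit:
{"method": "move_arm", "body": {"plan": [[[0, 0, 0], [0, 0, 0.001], -1], [[0, 0, 0], [0, 0, 0.001], -1], [[0, 0, 0], [0, 0, 0.001], 0.8], [[0, 0, 0], [0, 0, 0.001], 0.8], [[0, 0, 0], [0, 0, 0.001], 0.8]]}}

```text
t: 27.95
eef_pos: [497.1, -338.3, 28.8]
tcp_rot: [3.141, 0.0, 1.717]
ft_force: [-0.3, 0.5, 1.0]
opening: 0.872
grip_force: 0.0
```

Emit:
{"method": "move_arm", "body": {"plan": [[[0, 0, 0], [0, 0, 0], 0.8], [[0, 0, 0], [0, 0, -0.02], 0.8], [[0, 0, 0], [0, 0, -0.052], 0.8], [[0, 0, 0], [0, 0, -0.052], 0.8]]}}

```text
t: 28.45
eef_pos: [497.9, -338.9, 82.8]
tcp_rot: [3.139, 0.003, 1.717]
ft_force: [0.4, -0.4, -0.3]
opening: 0.901
grip_force: 0.0
```

Emit:
{"method": "move_arm", "body": {"plan": [[[0, 0, 0], [0, -0.04, 0], 0.8], [[0, 0, 0], [0, -0.085, 0], 0.8], [[0, 0, 0], [0, -0.085, -0.05], 0.8], [[0, 0, 0], [0, -0.085, -0.1], 0.8], [[0, 0, 0], [0, -0.085, -0.1], 0.8]]}}

```text
t: 29.08
eef_pos: [413.7, -351.6, 183.4]
tcp_rot: [3.138, 0.004, 1.717]
ft_force: [0.4, -0.5, -0.9]
opening: 0.901
grip_force: 0.0
```

```bash
python3 - <<'E'
from h import *
t=eyes.read_camera("top"); s=eyes.read_camera("scene")
cv2.imwrite("pics/f.png",np.hstack([cv2.resize(s["img"][120:320,220:440],(440,400)),cv2.resize(t["img"][130:330,200:420],(360,327))[:400] if 0 else cv2.copyMakeBorder(cv2.resize(t["img"][130:330,200:420],(360,327)),0,73,0,0,cv2.BORDER_CONSTANT)])[:,:,::-1])
print(readout.state()["t"])
E
```

```text
29.175
```

View pics/f.png

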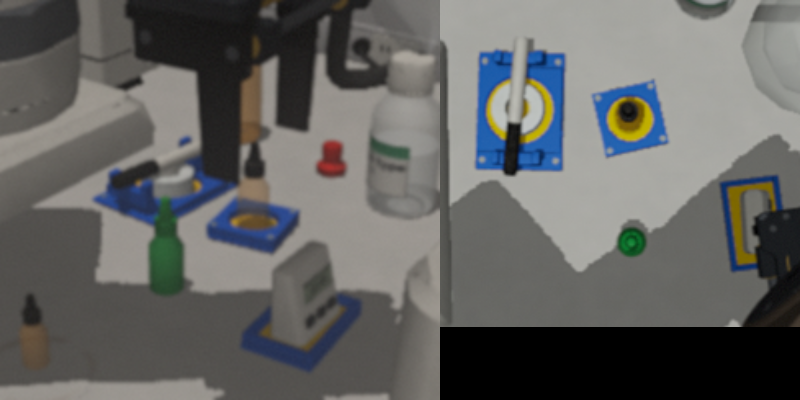

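The top view shows the tape seated, the marker in both notches and centred to within a few mm (about 5° of yaw). The bottle is in the pot, the timer is in the tray, and the bystanders haven't moved. Handing in.

```bash
python3 -c "
from cell import env
print(env.job_done())"
```

```text
the job is handed in; nothing more can be done
None
```

I handed the job in at about 29 s, with no verdict returned. The tape, marker, bottle and timer are in their holders, released and at rest; the marker lies about 5° off the cradle's axis, and the reagent bottles, stopper and look-alikes were left alone.

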